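# Clip a collared shaft into its carrier and knock the lock pin home

### The job

Take the shaft that has its collar at one end out of the plywood stand and push it down past the sprung jaws of both fork clips on the aluminium carrier, until it sits right down in them with the jaws sprung shut over it, its collar in the gap between the far clip and the lock pin's block; let go of it. Then, holding the mallet, knock the lock pin fully down with the mallet's face (never with the gripper itself), and stand the mallet back on its face on the bench. Leave the other two shafts, the white bin and the bracket where they are.

Things in the scene. Friction and masses are not known exactly. Their poses are not given: they have to be found in the camera images.
- shaft: The steel shaft to be fitted: 22 mm diameter, 150 mm long, with a collar 34 mm in diameter and 14 mm long flush with its +x end; about 0.45 kg. Origin on the axis at mid-length; its x axis runs along the shaft towards the collar end (collar from x = +61 to +75 mm). It starts lying level in one of the stand's three slots, collar towards the stand's +x side
- shaft_collar (a point): The middle of that shaft's collar, on its axis, 68 mm from mid-length
- plain_shaft: A bystander in another slot of the stand: steel shaft 22 mm in diameter, 150 mm long, without a collar; origin at its middle, x along it
- mid_shaft: A bystander in another slot of the stand: the same with a collar 34 mm in diameter, 14 mm long, halfway along; origin at its middle, x along it
- stand: Plywood stand, fixed: base 140 x 176 x 8 mm, with two notched walls across it (12 mm thick, at x = -45 and +45 mm, top 44 mm up) that carry three shafts along its x axis at y = -58, 0 and +58 mm, shaft axes 38 mm above the bench; between the walls all is free above 8 mm. Origin under its centre on the bench
- carrier: Aluminium carrier, fixed: base plate 190 x 90 x 8 mm (x from -67 to +122 mm, y from -40 to +50 mm) with two dark grey fork clips and the lock pin's block. Origin on the bench, below the middle of the seated shaft; x runs along the shaft's place towards the lock pin, z up. Between the clips 74 mm is free above the base plate, for the fingers
- clip_near (a point): Middle of the fork clip at x = -45 mm, on the carrier, at seat height (40 mm). Clip 16 mm thick along x, y from -22 to +30 mm; its channel is 25 mm wide, floor 29 mm up; on the -y side a plain cheek 62 mm high with a sloped lead-in up to 71 mm, on the +y side a low cheek 42 mm high, above it the sprung jaw on a post 67 mm high
- clip_far (a point): Middle of the like clip at x = +45 mm. The gap for the collar runs from this clip (x = 53 mm) to the lock pin's square block (x = 84 to 118 mm, 34 mm wide, 56 mm high)
- seat (a point): On the carrier, 40 mm above the bench: where the middle of the shaft lies when the shaft is right down in both clips. Axes as the carrier's
- jaw_near (a joint): Sprung steel jaw of the clip at x = -45 mm, hinged along x at y = +20, z = 62 mm in the carrier's frame: 0 rad shut (its rounded nose reaches in to y = +5 mm over the shaft), swings down and out of the way to 1.0 as a shaft is pushed down past it (about 6 to 12 N for each jaw), and springs back
- jaw_far (a joint): The same jaw of the clip at x = +45 mm
- lock_pin (a joint): How far the lock pin has been driven down, m: about 0 when up, 0.022 fully down. It is lightly sprung but stiff (about 9 to 12 N) and stays where it is knocked to
- pin_top (a point): Middle of the lock pin's flat round top, 24 mm in diameter, 101 mm along the carrier's x axis, 86 mm above the bench when up, 64 mm when fully down
- mallet: Mallet standing on one face of its head: upright round head 40 mm in diameter and 64 mm tall, wooden handle level, 18 mm wide and 22 mm high, its middle 36 mm above the lower face, running from the head along the mallet's -x axis to x = -135 mm. Origin at the middle of the lower face, z up through the head. 0.36 kg give or take, mostly in the head
- mallet_grip (a point): A point in the middle of the handle close to the head, 48 mm from the head's axis and 36 mm above its lower face
- parts_bin: A bystander: white plastic bin 85 x 120 x 55 mm holding small turned parts; origin under its centre
- bracket: A bystander: upright aluminium bracket, base 60 x 70 mm, 112 mm high; origin under its base's centre
There are look-alikes about, which are no part of the job. Leave any red or turquoise look-alike of the mallet alone.

How it is judged:
On the way, in this order (a step that is already met when the one before it is completed fails the run):
1. the collared shaft is seated in both clips, collar in its gap, jaws shut over it, and let go, with the lock pin still up (x of shaft in the frame of seat between -0.012 and 0.012 m and y of shaft in the frame of seat between -0.004 and 0.004 m and z of shaft in the frame of seat between -0.0035 and 0.0035 m and angle between the x axis of shaft and the x axis of carrier, either way round below 0.06 rad and x of shaft_collar in the frame of seat above 0.04 m and value of joint each of jaw_near, jaw_far below 0.12 rad and contact force between the fingers and shaft below 0.3 N and value of joint lock_pin below 0.008 m), for 0.2 s.
2. the mallet, held in the gripper, drives the lock pin down (value of joint lock_pin above 0.012 m and contact force between mallet and lock_pin above 0.5 N and contact force between the fingers and mallet above 3 N).
At the end, for the whole second after the job is handed in: Shaft middle within 12 mm along, 4 mm across and 3.5 mm in height of the seat, in line within 0.06 rad, collar at the lock pin's side, both jaws under 0.12 rad, pin down over 17 mm, mallet standing on a face on the bench (face under 8 mm up, tilt under 0.15 rad), shaft and mallet at rest (x of shaft in the frame of seat between -0.012 and 0.012 m and y of shaft in the frame of seat between -0.004 and 0.004 m and z of shaft in the frame of seat between -0.0035 and 0.0035 m and angle between the x axis of shaft and the x axis of carrier, either way round below 0.06 rad and x of shaft_collar in the frame of seat above 0.04 m and value of joint each of jaw_near, jaw_far below 0.12 rad and value of joint lock_pin above 0.017 m and height (world z) of mallet below 0.008 m and angle between mallet's own z axis and vertical below 0.15 rad and linear speed of each of mallet, shaft below 0.02 m/s); the robot touches nothing.
It fails at once if the plain shaft is moved by more than 30 mm (distance of plain_shaft from where it was at the start of the episode above 0.03 m).
It fails at once if the shaft with its collar halfway is moved by more than 30 mm (distance of mid_shaft from where it was at the start of the episode above 0.03 m).
It fails at once if the parts bin is moved by more than 30 mm (distance of parts_bin from where it was at the start of the episode above 0.03 m).
It fails at once if the bracket is moved by more than 30 mm (distance of bracket from where it was at the start of the episode above 0.03 m).
It fails at once if the gripper itself presses on the lock pin (contact force between any of the fingers, the arm and lock_pin above 2 N).
It also fails if it takes over 54 s, if anything falls off the work surface, if the arm or the gripper's body presses on something with over 40 N, if the wrist force passes 120 N, or if a joint passes its speed limit or range.

### The arm

A 6-joint arm with a two-finger parallel gripper is mounted at the origin on the work surface. World frame = base frame: x ahead of the robot, y to its left, z up, the work surface at z = 0. Lengths are in m, angles in rad, forces in N, time in s.
With the tool pointing down it reaches from about 0.325 to 0.9 m from the base axis. Payload 6.1 kg.
Tool frame: the origin (TCP) lies midway between the tips of the shut fingers; the grasp point (between the pads) lies pinch_z behind it (pinch_z is the distance from the TCP to the grasp point, in m); z points along the fingers, y is the line along which they close (so a half turn about z gives the same grasp; the last joint's range is limited). The gripper opens to 87 mm and grips with 3 to 60 N. Pads are 19 mm wide; open, the fingers measure 117 mm over their backs; the gripper's body (75 mm by 190 mm) begins 51 mm behind the grasp point.
Start: joints at [1.092, 0.22, 1.526, -0, 1.395, -0.126], TCP at [0.216, 0.586, 0.223] pointing down, gripper open.
Joint ranges: [-2.98, 2.98], [-0.91, 2.08], [0.09, 2.57], [-1.24, 4.39], [0.2, 2.65], [-2.68, 2.68]. Speed limits (rad/s): [2.57, 2.57, 3.01, 3.14, 3.14, 3.14].

### API

Orientations are given as a unit quaternion [x, y, z, w].
In Python, from cell import * gives the robot as it stands. The module is installed in compiled form; this text tells all that it offers.
- The arm moves only by the tool servo_tool, never from a script. Its argument "deltas" is a list of rows, each a list of 2 entries, a list of its own where there are three numbers: the shift along the tool's x, y, z in units of 500 mm (1.0 is 500 mm), then the turn, a rotation vector about the tool's x, y, z in units of 90 degrees (1.0 is 90 degrees). A call has 1 to 8 rows; each row is the pose to reach, as a shift and turn from the pose commanded when the call began, along the tool's axes at that moment; what a row does not reach only later rows make up. A row lasts 1/8 s, in which the tool goes at most 62.5 mm and 10.7 degrees, less where a joint would pass 70% of its speed; a pose out of reach is approached as far as the arm can. A call with a number of a shift or a turn outside -1 to 1 is refused whole. A call with a gripper value outside its range is refused whole. "grip" is the opening, from 0 (shut) to 1 (fully open), set as the call begins (left out, the last holds). The fingers move at their own pace and stop on an object; "grip_force" is the grip in N (left out, the last holds). Time passes only in rows, so rows that repeat a pose let the fingers close. It gives the time, the measured TCP pose, the force, the opening and the grip force at its end, in the units of the state.
- state(): the state, without advancing time (a new reading comes with each control period).
- snapshot(name): name is "scene" or "top" or "wrist"; returns the picture (420x560x3 uint8, blue, green, red); there is no depth.
- camera_params(name): a dict with "vfov" (degrees; the focal length in pixels is half the picture's height over the tangent of half this angle, whatever the lens; pixels are square), "cx", "cy" (the principal point, pixels), "rvec" (rotation vector, rad) and "tvec" (3), from world to camera coordinates, as OpenCV has them; the wrist camera has in their place "tool_from_camera" (4x4, takes a point from camera to tool coordinates, whose origin is the TCP and whose axes are the flange's). Camera axes: x right, y down, z forward; pixel columns grow to the right and rows downward; lengths in m; the calibration is good to about 2 mm. The wrist camera is an equidistant fisheye: a pixel r from the principal point sees the ray r / f radians off the axis. A picture is of the moment at which its call begins: read the wrist's pose just before it. camera_params takes no time and is no camera call.
- sign_off(): hands the job in; it is judged then, once.
The state is a dict: "clock": time; "joint_positions": joint angles; "joint_vel": joint speeds; "effort": joint torques, N m; "position": TCP position; "tool_rot": TCP orientation; "force": force on the tool from outside, world axes, zero at the start; "wrist_torque": the same for the moment, N m; "grip_width": finger opening in m; "finger_force": force on a finger pad.
Only numpy, scipy, OpenCV 4.12 (cv2) and the standard library are available. Lean on these libraries where they do the work, as an engineer would, in place of code of your own. Each camera call takes 0.05 s, during which the arm holds its last target. There are 200 camera calls.

## Working session

There is one attempt and no reset: what is moved stays moved. The work goes in short steps, Python scripts to look and compute and a tool call to move; the robot and the scene stay as the last step left them, time stands still between calls to the robot, and variables do not carry over. Pictures are saved under pics/ and viewed, at most 10 in all, crops included, and the job is handed in when it is done.

Besides the shell and the picture viewer there is one more tool, called after "Emit:" as name(argument=value, ...) on one line, values as JSON. servo_tool: Moves the arm, as the interface text tells. Shifts and turns lie within -1 to 1; 1 stands for 500 mm of shift or 90 degrees of turn. Its arguments: {"type":"object","properties":{"deltas":{"type":"array","items":{"type":"array"}},"grip":{"type":"number"},"grip_force":{"type":"number"}},"required":["deltas"]}

```bash
mkdir -p pics
python3 - <<'E'
from cell import *
import cv2
s=state();print({k:s[k] for k in s})
for n in ["scene","top","wrist"]:
    cv2.imwrite(f"pics/{n}0.png",snapshot(n)); print(n,camera_params(n))
a=[cv2.imread(f"pics/{n}0.png") for n in ["scene","top"]]
E
```

```text
{'clock': 0.0, 'joint_positions': array([ 1.09190251e+00,  2.21240779e-01,  1.52763139e+00,  9.20619077e-06,
        1.39466383e+00, -1.26115004e-01]), 'joint_vel': array([ 8.23895933e-05, -7.07325084e-04, -6.98643479e-04, -7.82662456e-04,
       -4.65053696e-04,  9.33137374e-04]), 'effort': array([-3.43108022e-04, -4.94612217e+01, -3.87377000e+01,  6.99467165e-02,
        5.70021279e-02, -1.10654628e-04]), 'position': array([0.21566327, 0.58595208, 0.22141743]), 'tool_rot': array([ 1.75476869e-01,  9.84483075e-01, -9.26204043e-04, -2.93798636e-04]), 'force': array([ 1.23135233, -0.25801624,  0.28175767]), 'wrist_torque': array([-0.05177931, -0.00014361,  0.02909086]), 'finger_force': 0.0, 'grip_width': 0.08675746710736168}
scene {'vfov': 51.56442856274494, 'cx': 279.4531318598627, 'cy': 208.78416535751714, 'rvec': array([ 0.6750436 ,  2.58546035, -1.20495881]), 'tvec': array([ 0.53114038, -0.10966155,  1.47726294])}
top {'vfov': 48.316241427060376, 'cx': 278.90566351880966, 'cy': 206.47542306948617, 'rvec': array([ 2.14582078, -2.19530803,  0.12097085]), 'tvec': array([-0.01940669,  0.59058203,  1.20968797])}
wrist {'vfov': 65.70646984690485, 'cx': 281.65203481364205, 'cy': 206.3022666858017, 'tool_from_camera': array([[ 5.45035059e-04, -9.68581129e-01, -2.48697203e-01,
         6.67623263e-02],
       [ 9.99999824e-01,  5.86051671e-04, -9.08881408e-05,
         3.97192023e-04],
       [ 2.33781949e-04, -2.48697110e-01,  9.68581278e-01,
        -1.62041622e-01],
       [ 0.00000000e+00,  0.00000000e+00,  0.00000000e+00,
         1.00000000e+00]])}
```

View pics/scene0.png

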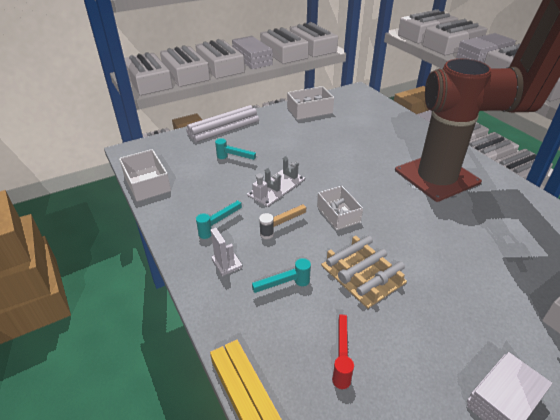

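View pics/top0.png

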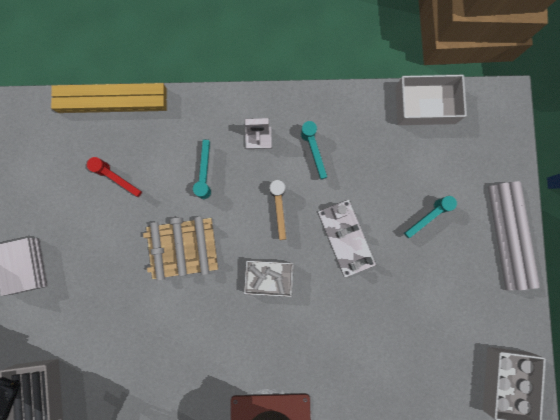

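The top view shows:
- Stand at (180,248), with shafts at about (157,250), (180,246) and (202,246).
- Carrier at (347,238).
- Wooden-handled mallet at (278,188). The turquoise ones are at (202,188), (310,130) and (448,204), and the red one is at (95,165).
- Bin at (270,278) and bracket at (258,133).

Next I'll take an enlarged composite.

Run:
```python
import cv2,numpy as np
t=cv2.imread("pics/top0.png");s=cv2.imread("pics/scene0.png")
def crop(im,x,y,w,h,k):
    c=cv2.resize(im[y:y+h,x:x+w],None,fx=k,fy=k,interpolation=cv2.INTER_CUBIC)
    for i in range(0,w,10):
        cv2.line(c,(i*k,0),(i*k,6 if (x+i)%50 else 14),(0,0,255),1)
    for i in range(0,h,10):
        cv2.line(c,(0,i*k),(6 if (y+i)%50 else 14,i*k),(0,0,255),1)
    return c
A=np.hstack([crop(t,140,205,80,80,5),crop(t,310,195,80,80,5)])
B=np.hstack([crop(s,320,230,90,80,4)[:, :360],crop(s,240,150,110,80,4)])
B=B[:,:800]
cv2.imwrite("pics/c1.png",A)
B=np.hstack([crop(s,320,230,90,80,5)[:, :450],crop(s,245,150,70,80,5)])
cv2.imwrite("pics/c2.png",B)
C=np.vstack([A[:, :800],]);
```

```text
(no output)
```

View pics/c1.png

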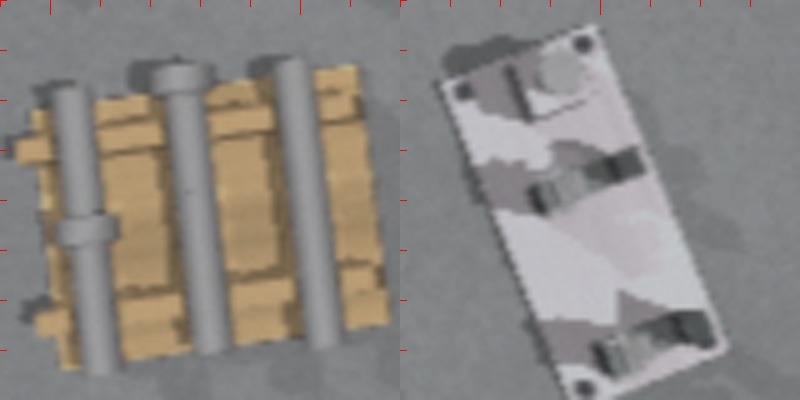

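View pics/c2.png

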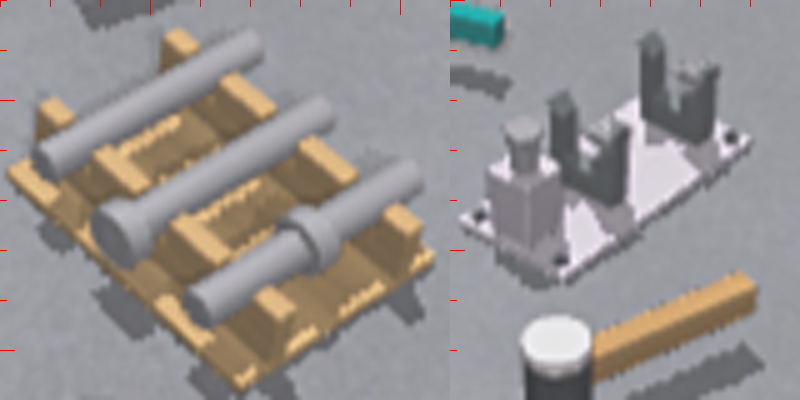

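The middle shaft is the target. Its collar is at its +x end: top (176,220), scene (345,277). The left one at (157,250) has a mid collar and the right one at (202,246) is plain. In the top view the pin top is at (342.6,209.4). Next I'll triangulate roughly, then look with the wrist camera.

```bash
cat > h.py <<'E'
import numpy as np, cv2
from scipy.spatial.transform import Rotation as R
from cell import *
def ray(n,uv,pose=None):
    p=camera_params(n); f=210/np.tan(np.radians(p['vfov']/2))
    d=np.array([uv[0]-p['cx'],uv[1]-p['cy']])/f
    if n!='wrist':
        M=cv2.Rodrigues(p['rvec'])[0]; v=M.T@np.r_[d,1]; return -M.T@p['tvec'],v/np.linalg.norm(v)
    r=np.linalg.norm(d); v=np.r_[d/r*np.sin(r),np.cos(r)] if r>0 else np.array([0,0,1.])
    T=p['tool_from_camera']; Q=R.from_quat(pose[1]).as_matrix()
    return Q@T[:3,3]+pose[0], Q@T[:3,:3]@v
def plane(rv,z): o,v=rv; return o+v*(z-o[2])/v[2]
def tri(*rs):
    A=sum(np.eye(3)-np.outer(v,v) for o,v in rs); b=sum((np.eye(3)-np.outer(v,v))@o for o,v in rs)
    x=np.linalg.solve(A,b); return x,[np.linalg.norm((np.eye(3)-np.outer(v,v))@(x-o)) for o,v in rs]
def proj(P,pose):
    p=camera_params('wrist'); f=210/np.tan(np.radians(p['vfov']/2)); T=p['tool_from_camera']
    Q=R.from_quat(pose[1]).as_matrix(); c=T[:3,:3].T@(Q.T@(np.asarray(P)-pose[0])-T[:3,3])
    th=np.arctan2(np.hypot(c[0],c[1]),c[2]); return np.array([p['cx'],p['cy']])+f*th*c[:2]/np.hypot(c[0],c[1])
def go(P,yaw=None):
    """delta from measured pose to position P, tool down with tool x-axis at world yaw (deg)"""
    s=state(); Q=R.from_quat(s['tool_rot'])
    d=Q.inv().apply(np.asarray(P)-s['position'])/.5
    if yaw is None: return np.round(d,4)
    a=np.radians(yaw); T=R.from_matrix(np.array([[np.cos(a),np.sin(a),0],[np.sin(a),-np.cos(a),0],[0,0,-1]]))
    return np.round(d,4),np.round((Q.inv()*T).as_rotvec()/(np.pi/2),4)
def shot(fn):
    s=state(); im=snapshot('wrist'); cv2.imwrite(fn,im); np.savez(fn[:-4],p=s['position'],q=s['tool_rot']); return im
def pose(fn): z=np.load(fn[:-4]+'.npz'); return z['p'],z['q']
E
python3 - <<'E'
from h import *
print('pin',tri(ray('top',(342.6,209.4)),ray('scene',(260,175.6))))
print('collar end',tri(ray('top',(176.4,220)),ray('scene',(344.6,277))))
print('other end',tri(ray('top',(182.4,274)),ray('scene',(385,251.6))))
print('mallet',tri(ray('top',(278,188)),ray('scene',(266.4,218.6))))
print('handle end top', plane(ray('top',(281.5,238)),.047))
for uv in [(318.2,212),(349.4,200),(375.6,264.6),(344,275)]: print(plane(ray('top',uv),.008))
s=state();print(R.from_quat(s['tool_rot']).as_matrix());
E
```

```text
pin (array([ 0.57147033, -0.19246576,  0.08552232]), [np.float64(0.0020172666299981285), np.float64(0.0020172666299982014)])
collar end (array([0.55767245, 0.23816847, 0.03910583]), [np.float64(0.002381560674634612), np.float64(0.0023815606746347266)])
other end (array([0.41696937, 0.22200607, 0.0442269 ]), [np.float64(0.0027745011747489384), np.float64(0.0027745011747488738)])
mallet (array([ 0.63429824, -0.03079504,  0.0601019 ]), [np.float64(0.0011125906195408022), np.float64(0.0011125906195408343)])
handle end top [ 0.50584398 -0.03757632  0.047     ]
[ 0.57503914 -0.13866663  0.008     ]
[ 0.60572406 -0.22414069  0.008     ]
[ 0.43072712 -0.28733417  0.008     ]
[ 0.40523545 -0.20196058  0.008     ]
[[-9.38417929e-01  3.45501479e-01 -7.20008958e-04]
 [ 3.45502172e-01  9.38416935e-01 -1.38063076e-03]
 [ 1.98658629e-04 -1.54437332e-03 -9.99998788e-01]]
```

Run:
```python
from h import *
import cell; print([n for n in dir(cell) if not n.startswith('_')]); print(globals().get('pinch_z'))
print(go((.487,.230,.25),80), go((.487,.230,.25),6.6))
```

```text
['Unreachable', 'camera_params', 'pinch_z', 'sign_off', 'snapshot', 'state']
0.0187
(array([-0.7552, -0.4809, -0.0561]), array([-9.000e-04,  6.000e-04,  8.865e-01])) (array([-0.7552, -0.4809, -0.0561]), array([-5.0000e-04,  1.3000e-03,  1.7021e+00]))
```

Emit:
servo_tool(deltas=[[[-0.1,-0.06,-0.056],[0,0,0.11]],[[-0.2,-0.12,-0.056],[0,0,0.22]],[[-0.3,-0.19,-0.056],[0,0,0.33]],[[-0.4,-0.25,-0.056],[0,0,0.44]],[[-0.5,-0.32,-0.056],[0,0,0.55]],[[-0.6,-0.38,-0.056],[0,0,0.66]],[[-0.7,-0.45,-0.056],[0,0,0.77]],[[-0.755,-0.481,-0.056],[0,0,0.886]]], grip=0.52)

```text
clock: 1.15
position: [0.4883, 0.2277, 0.2503]
tool_rot: [0.769, 0.64, -0.0, 0.0]
force: [-0.2, -0.8, 0.1]
grip_width: 0.0455
finger_force: 0.0
```

Emit:
servo_tool(deltas=[[[0,0,0],[0,0,0.11]],[[0,0,0],[0,0,0.22]],[[0,0,0],[0,0,0.33]],[[0,0,0],[0,0,0.44]],[[0,0,0],[0,0,0.55]],[[0,0,0],[0,0,0.66]],[[0,0,0],[0,0,0.77]],[[0,0,0],[0,0,0.816]]])

```text
clock: 2.15
position: [0.4869, 0.2303, 0.2502]
tool_rot: [0.998, 0.056, -0.0, 0.0]
force: [0.2, -0.7, 0.2]
grip_width: 0.0453
finger_force: 0.0
```

Run:
```python
from h import *
shot('pics/w1.png'); s=state(); print(s['clock'],s['position'],s['joint_positions'],s['grip_width'],R.from_quat(s['tool_rot']).as_matrix()[:,0])
print(go((.487,.230,.25),6.6))
for P in [(.5577,.238,.038),(.417,.222,.038)]: print(proj(P,pose('pics/w1.png')))
```

```text
2.2 [0.48686936 0.23028723 0.25016456] [ 2.95355112e-01 -3.84921424e-03  1.71755369e+00 -6.51915476e-06
  1.42861840e+00  1.75625849e+00] 0.045039162511092766 [ 9.93967493e-01  1.09672735e-01 -7.16507363e-04]
(array([0.0002, 0.0006, 0.0003]), array([ 0.0001,  0.0005, -0.0034]))
[281.74733865 122.12583875]
[281.84523877 240.06279091]
```

View pics/w1.png

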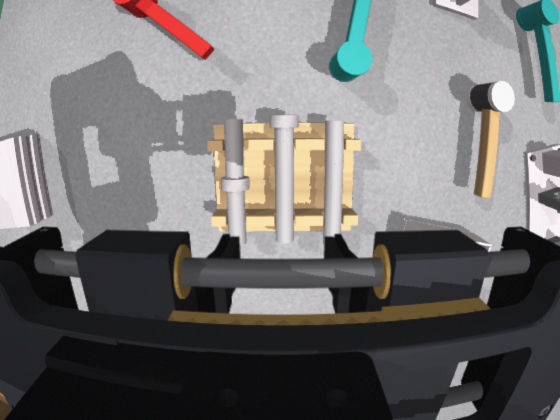

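The wrist view shows the target shaft as the middle one. Its collar end is at (284.5,118) and its plain end at (285,241), about 3 px right of the prediction. Next I'll measure it finely.

Run:
```python
from h import *
p=pose('pics/w1.png'); im=cv2.imread('pics/w1.png')
hsv=cv2.cvtColor(im,cv2.COLOR_BGR2HSV)
pts=[]
for r in (140,160,180,200,):
    row=hsv[r,262:308,1]; m=np.where(row<60)[0]+262; print(r,m.min(),m.max(),len(m)); pts.append((r,(m.min()+m.max())/2))
a=[plane(ray('wrist',(c,r),p),.045) for r,c in pts]; print(np.round(a,4))
a=np.array(a); k=np.polyfit(a[:,0],a[:,1],1); print('yaw',np.degrees(np.arctan(k[0])),'y@.487',np.polyval(k,.487))
print(plane(ray('wrist',(284.5,117),p),.05),plane(ray('wrist',(285,241.5),p),.038))
print(tri(ray('wrist',(285,241),p),ray('top',(182.4,274.5)))); print(tri(ray('wrist',(284.5,118),p),ray('top',(176.4,219))))
```

```text
140 275 293 19
160 275 293 19
180 275 293 19
200 275 293 19
[[0.5379 0.2332 0.045 ]
 [0.5153 0.2307 0.045 ]
 [0.4924 0.228  0.045 ]
 [0.469  0.2254 0.045 ]]
yaw 6.508894704861861 y@.487 0.22742223267434686
[0.56363186 0.23563034 0.05      ] [0.4155587  0.21794136 0.038     ]
(array([0.4184215 , 0.21914249, 0.04559661]), [np.float64(0.0009267853006353176), np.float64(0.0009267853006352555)])
(array([0.56222202, 0.23558549, 0.04373386]), [np.float64(0.0004486426295963686), np.float64(0.00044864262959646586)])
```

Emit:
servo_tool(deltas=[[[0.003,0.006,0.1],[0,0,-0.002]],[[0.003,0.006,0.2],[0,0,-0.002]],[[0.003,0.006,0.3],[0,0,-0.002]],[[0.003,0.006,0.38],[0,0,-0.002]],[[0.003,0.006,0.43],[0,0,-0.002]],[[0.003,0.006,0.461],[0,0,-0.002]],[[0.003,0.006,0.461],[0,0,-0.002]]])

```text
clock: 3.08
position: [0.4881, 0.2273, 0.0191]
tool_rot: [0.998, 0.059, -0.001, 0.0]
force: [-0.5, -0.6, 0.2]
grip_width: 0.045
finger_force: 0.0
```

Emit:
servo_tool(deltas=[[[0,0,0],[0,0,0]],[[0,0,0],[0,0,0]],[[0,0,0],[0,0,0]],[[0,0,0],[0,0,0]],[[0,0,0],[0,0,0]]], grip=0, grip_force=55)

```text
clock: 3.7
position: [0.4896, 0.2278, 0.0209]
tool_rot: [0.998, 0.059, 0.001, -0.0]
force: [-0.6, -0.3, 5.6]
grip_width: 0.0209
finger_force: 55.0
```

Emit:
servo_tool(deltas=[[[0,0,-0.05],[0,0,0]],[[0,0,-0.14],[0,0,0]],[[0,0,-0.24],[0,0,0]],[[0,0,-0.34],[0,0,0]],[[-0.01,0.04,-0.42],[0,0,0]],[[-0.04,0.12,-0.458],[0,0,-0.02]],[[-0.08,0.22,-0.458],[0,0,-0.06]],[[-0.12,0.32,-0.458],[0,0,-0.1]]])

```text
clock: 4.7
position: [0.4467, 0.0604, 0.2476]
tool_rot: [0.99, 0.139, -0.001, -0.0]
force: [1.4, -0.8, -6.1]
grip_width: 0.0208
finger_force: 55.0
```

Emit:
servo_tool(deltas=[[[-0.03,0.08,0],[0,0,-0.02]],[[-0.06,0.16,0],[0,0,-0.04]],[[-0.09,0.26,0],[0,0,-0.049]],[[-0.12,0.34,0],[0,0,-0.049]],[[-0.15,0.4,0],[0,0,-0.049]],[[-0.15,0.41,0],[0,0,-0.049]],[[-0.15,0.41,0],[0,0,-0.049]]])

```text
clock: 5.58
position: [0.4313, -0.1556, 0.2478]
tool_rot: [0.985, 0.175, -0.001, -0.001]
force: [0.3, 1.1, -6.1]
grip_width: 0.0208
finger_force: 55.0
```

Run:
```python
from h import *
im=shot('pics/w2.png'); p=pose('pics/w2.png'); s=state(); print(s['clock'],s['position'],R.from_quat(s['tool_rot']).as_matrix()[:,0],s['force'],s['grip_width'])
a=np.radians(20);M=np.array([[np.cos(a),-np.sin(a)],[np.sin(a),np.cos(a)]])
q=[]
for c in [(101,0,86),(-67,-40,8),(122,-40,8),(122,50,8),(-67,50,8)]:
    P=np.r_[M@np.array(c[:2])/1000+[.4785,-.227],c[2]/1000]; u=proj(P,p); q.append(u); print(c,u)
q=np.array(q); x0=int(max(q[:,0].min()-25,0)); y0=int(max(q[:,1].min()-25,0))
x1=int(min(q[:,0].max()+25,560));y1=int(min(q[:,1].max()+25,420))
print(x0,y0,x1,y1); cv2.imwrite('pics/w2c.png',cv2.resize(im[y0:y1,x0:x1],None,fx=3,fy=3,interpolation=cv2.INTER_CUBIC))
```

```text
5.625 [ 0.43146227 -0.15518646  0.24809466] [ 0.93845617  0.34539695 -0.00098342] [-0.57297879  0.7284377  -5.76281131] 0.02092904778461404
(101, 0, 86) [365.20898039  75.28478847]
(-67, -40, 8) [374.91782359 215.50933102]
(122, -40, 8) [380.45757162  70.03569049]
(122, 50, 8) [309.42316287  65.97349774]
(-67, 50, 8) [307.476364  215.4967398]
282 40 405 240
```

View pics/w2c.png

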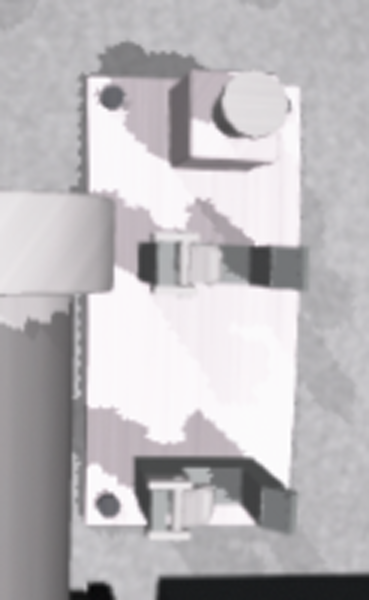

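The crop, in full-image pixels, gives plate corners at TL (310.3,64.7), TR (381.7,68.7) and BL (310,214.3), and the pin top at (366,74.3). The held shaft's collar is at left. Next I'll fit the carrier pose.

Run:
```python
from h import *
from scipy.optimize import least_squares
p=pose('pics/w2.png')
obs=[((122,50,8),(310.3,64.7)),((122,-40,8),(381.7,68.7)),((-67,50,8),(310,214.3)),((101,0,86),(366,74.3))]
def W(v,c): 
    a=v[2]; return np.r_[v[0]+(np.cos(a)*c[0]-np.sin(a)*c[1])/1000,v[1]+(np.sin(a)*c[0]+np.cos(a)*c[1])/1000,c[2]/1000]
f=lambda v:np.concatenate([proj(W(v,c),p)-u for c,u in obs])
r=least_squares(f,[.4785,-.227,.349]); v=r.x; print(v,np.degrees(v[2]),r.fun.round(2))
print('pin check z:',tri(ray('wrist',(366,74.3),p),ray('top',(342.6,209.4)),ray('scene',(260,175.6))))
for c in [(-45,-22,71),(45,-22,71),(45,20,67),(-45,20,67)]: print(c,(proj(W(v,c),p)-[281.67,39.67])*3)
print(go(np.r_[v[:2],.15],np.degrees(v[2])), go(np.r_[v[:2],.0195])); np.save('car.npy',v)
```

```text
[ 0.48081123 -0.22857515  0.35819574] 20.52310433817293 [ 0.07  0.38 -0.38 -0.11 -0.27  0.32  0.5  -0.48]
pin check z: (array([ 0.57257024, -0.19213399,  0.08675404]), [np.float64(0.0019676345163470417), np.float64(0.0013416735986961545), np.float64(0.002974617507010993)])
(-45, -22, 71) [290.96017646 512.76938501]
(45, -22, 71) [302.47096308 267.79240559]
(45, 20, 67) [185.68739825 263.64193782]
(-45, 20, 67) [179.06130543 510.7500219 ]
(array([0.0421, 0.1722, 0.1958]), array([-0.0012,  0.0006, -0.0035])) [0.0424 0.1727 0.4568]
```

Emit:
servo_tool(deltas=[[[0.02,0.08,0],[0,0,-0.0035]],[[0.042,0.15,0],[0,0,-0.0035]],[[0.042,0.172,0.05],[0,0,-0.0035]],[[0.042,0.172,0.12],[0,0,-0.0035]],[[0.042,0.172,0.2],[0,0,-0.0035]],[[0.042,0.172,0.27],[0,0,-0.0035]],[[0.042,0.172,0.31],[0,0,-0.0035]],[[0.042,0.172,0.31],[0,0,-0.0035]]])

```text
clock: 6.62
position: [0.4799, -0.2271, 0.0918]
tool_rot: [0.984, 0.179, -0.002, -0.002]
force: [0.0, -0.3, -4.5]
grip_width: 0.0208
finger_force: 55.0
```

Run:
```python
from h import *
v=np.load('car.npy'); s=state(); print(s['position'],s['force']); print(go(np.r_[v[:2],.0215],np.degrees(v[2])))
shot('pics/w3.png')
```

```text
[ 0.47994747 -0.22712919  0.09176719] [ 0.00929209 -0.34578028 -4.54869711]
(array([0.001 , 0.0039, 0.1405]), array([-0.0028,  0.0019,  0.001 ]))
```

View pics/w3.png

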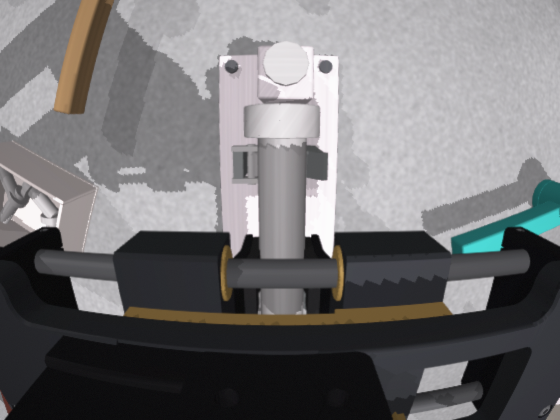

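The collar shows at (282,120) just ahead of the far clip, and the pin top is at (286.5,63). That calls for a shift of about 2 mm to the right, which agrees with the fit. Next is the push down.

Emit:
servo_tool(deltas=[[[0.001,0.004,0.02],[-0.002,0.002,0.001]],[[0.001,0.004,0.04],[-0.002,0.002,0.001]],[[0.001,0.004,0.055],[-0.002,0.002,0.001]],[[0.001,0.004,0.07],[-0.002,0.002,0.001]],[[0.001,0.004,0.08],[-0.002,0.002,0.001]],[[0.001,0.004,0.09],[-0.002,0.002,0.001]],[[0.001,0.004,0.1],[-0.002,0.002,0.001]],[[0.001,0.004,0.11],[-0.002,0.002,0.001]]])

```text
clock: 7.68
position: [0.4827, -0.2296, 0.0406]
tool_rot: [0.984, 0.177, 0.002, -0.0]
force: [-5.1, 11.3, 12.0]
grip_width: 0.0211
finger_force: 55.0
```

Emit:
servo_tool(deltas=[[[0,0,0.01],[0,0,0]],[[0,0,0.02],[0,0,0]],[[0,0,0.028],[0,0,0]],[[0,0,0.034],[0,0,0]],[[0,0,0.038],[0,0,0]],[[0,0,0.038],[0,0,0]]])

```text
clock: 8.43
position: [0.4824, -0.2297, 0.0227]
tool_rot: [0.984, 0.177, 0.001, -0.0]
force: [-11.9, 12.9, 23.6]
grip_width: 0.0203
finger_force: 55.0
```

Emit:
servo_tool(deltas=[[[0,0,0.004],[0,0,0]],[[0,0,0.008],[0,0,0]],[[0,0,0.008],[0,0,0]]])

```text
clock: 8.8
position: [0.4825, -0.2297, 0.0224]
tool_rot: [0.984, 0.178, 0.001, -0.001]
force: [-25.3, 20.8, 55.3]
grip_width: 0.0208
finger_force: 55.0
```

Run:
```python
from h import *
s=state(); print(s['position'],s['force'],s['wrist_torque'],R.from_quat(s['tool_rot']).as_matrix())
im=shot('pics/w4.png'); cv2.imwrite('pics/w4c.png',cv2.resize(im[20:260,180:400],None,fx=2.5,fy=2.5,interpolation=cv2.INTER_CUBIC))
```

```text
[ 0.48251491 -0.22968827  0.02236916] [-25.34238819  20.797507    55.25059686] [3.47560578 4.24504826 0.04096632] [[ 0.93688798  0.34962783  0.00113756]
 [ 0.34962582 -0.93688796  0.0016524 ]
 [ 0.00164349 -0.0011504  -0.99999799]]
```

View pics/w4c.png

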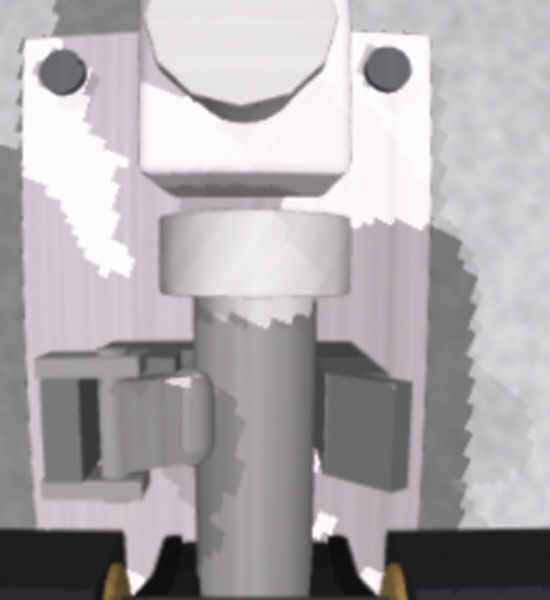

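The shaft sits in the far clip with the jaw nose over it, and its collar, at crop (255,255), is clear of both the clip and the block. It is bottomed firmly, so I'll release it, lift and look.

Emit:
servo_tool(deltas=[[[0,0,-0.008],[0,0,0]],[[0,0,-0.01],[0,0,0]]])

```text
clock: 9.1
position: [0.4825, -0.2297, 0.0229]
tool_rot: [0.984, 0.177, 0.002, -0.0]
force: [-5.1, 8.8, 8.2]
grip_width: 0.0208
finger_force: 55.0
```

Emit:
servo_tool(deltas=[[[0,0,0],[0,0,0]],[[0,0,0],[0,0,0]],[[0,0,0],[0,0,0]],[[0,0,0],[0,0,0]],[[0,0,-0.05],[0,0,0]],[[0,0,-0.15],[0,0,0]],[[0,0,-0.27],[0,0,0]],[[0,0,-0.38],[0,0,0]]], grip=0.6)

```text
clock: 10.1
position: [0.4817, -0.2311, 0.2131]
tool_rot: [0.984, 0.177, 0.002, 0.002]
force: [-0.6, 0.0, -0.7]
grip_width: 0.0527
finger_force: 0.0
```

Run:
```python
from h import *
im=shot('pics/w5.png');s=state();print(s['clock'],s['position'],s['force'],s['grip_width'],R.from_quat(s['tool_rot']).as_matrix()[:,0])
sc=snapshot('scene');t=snapshot('top');cv2.imwrite('pics/sc5.png',sc);cv2.imwrite('pics/t5.png',t)
k=lambda i,x,y,w,h:cv2.resize(i[y:y+h,x:x+w],(400,400),interpolation=cv2.INTER_CUBIC)
cv2.imwrite('pics/m5.png',np.hstack([k(im,180,40,200,200),k(sc,240,140,70,70)]))
p=pose('pics/w5.png')
print(go((.6343-.055,-.033,.2),3)); v=np.load('car.npy')
for c in (75,-75): print(proj((v[0]+c/1000*np.cos(v[2]),v[1]+c/1000*np.sin(v[2]),.04),p))
```

```text
10.15 [ 0.48520755 -0.23323009  0.22185294] [ 2.42690865 -1.53181937  5.75300568] 0.052201378032876534 [0.93704789 0.34903886 0.01063564]
(array([ 0.3177, -0.3077,  0.0302]), array([ 0.0055, -0.006 ,  0.1935]))
[277.92922137 118.91967436]
[278.44484782 256.78355589]
```

View pics/m5.png

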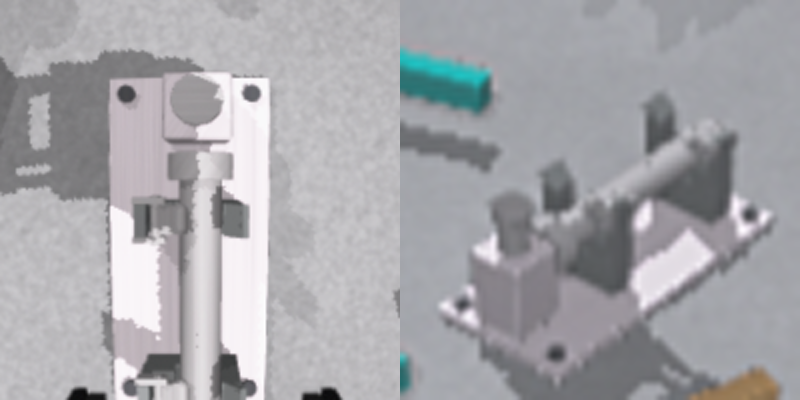

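The shaft lies in both clips, with its collar between the far clip and the block and both jaws over it. Now to the mallet, located with code from here on, as I have one view left.

Emit:
servo_tool(deltas=[[[0.06,-0.06,-0.03],[0,0,0.04]],[[0.14,-0.14,-0.04],[0.003,-0.003,0.1]],[[0.22,-0.22,-0.04],[0.005,-0.005,0.16]],[[0.28,-0.28,-0.04],[0.005,-0.005,0.193]],[[0.318,-0.308,-0.04],[0.005,-0.005,0.193]],[[0.318,-0.308,-0.04],[0.005,-0.005,0.193]],[[0.318,-0.308,-0.04],[0.005,-0.005,0.193]]])

```text
clock: 11.12
position: [0.5761, -0.0316, 0.2296]
tool_rot: [1.0, 0.027, -0.004, -0.002]
force: [-0.5, 0.1, -0.3]
grip_width: 0.0523
finger_force: 0.0
```

Run:
```python
from h import *
im=shot('pics/w6.png');p=pose('pics/w6.png');s=state();print(s['clock'],p[0],R.from_quat(p[1]).as_matrix()[:,0])
top=cv2.imread('pics/top0.png'); sc=cv2.imread('pics/scene0.png')
def seg(im,m,name):
    n,l,st,c=cv2.connectedComponentsWithStats(m.astype(np.uint8))
    for i in range(1,n):
        if st[i,4]>15: print(name,st[i],c[i].round(1)); 
def hue(im): h=cv2.cvtColor(im,cv2.COLOR_BGR2HSV); return (h[...,0]>8)&(h[...,0]<25)&(h[...,1]>90)&(h[...,2]>60)
m=hue(im); m[235:]=0; seg(im,m,'wood')
n,l,st,c=cv2.connectedComponentsWithStats(m.astype(np.uint8)); i=1+np.argmax(st[1:,4]); pts=np.argwhere(l==i)[:,::-1].astype(np.float32)
print(cv2.boxPoints(cv2.minAreaRect(pts)).round(1))
g=im.min(2); w=(g>215); w[235:]=0; seg(im,w,'white')
print('expected head',proj((.6343,-.031,.064),p),'handle',proj((.586,-.033,.047),p))
```

```text
11.175 [ 0.57607998 -0.03156856  0.22960691] [ 0.99856001  0.05313082 -0.00741746]
wood [ 278  149   18   86 1333] [286.4 191.6]
wood [119 181  32  50 501] [135.  203.1]
wood [  51  185   58   50 2039] [ 81.3 211.7]
wood [ 32 209   9   9  63] [ 35.9 213.4]
[[ 49.1 190.5]
 [104.  184.7]
 [108.9 231.8]
 [ 54.  237.6]]
white [ 220    0   60   30 1156] [253.5  17.4]
white [241   0   8   9  67] [244.6   4. ]
white [551   0   9  33 244] [555.7  14.6]
white [ 266  110   40   40 1218] [285.2 129.7]
white [416 166  23  27 257] [429.8 180. ]
white [371 183  30  39 478] [383.6 205.9]
white [428 195  18  32 343] [437.2 207.1]
white [414 204  13  11  99] [419.  209.1]
white [114 214   5  15  48] [115.8 222.8]
white [427 217   8  11  71] [430.5 222. ]
expected head [284.88150482 133.72060907] handle [284.17234359 178.27087937]
```

Run:
```python
from h import *
im=cv2.imread('pics/w6.png');p=pose('pics/w6.png')
h=cv2.cvtColor(im,cv2.COLOR_BGR2HSV); m=(h[...,0]>8)&(h[...,0]<25)&(h[...,1]>90)&(h[...,2]>60)
H=plane(ray('wrist',(285.3,129.7),p),.064); print('head',H, tri(ray('wrist',(285.3,129.7),p),ray('top',(278,188)),ray('scene',(266.4,218.6))))
a=[]
for r in range(160,232,8):
    c=np.where(m[r,265:310])[0]+265; a.append(plane(ray('wrist',((c.min()+c.max())/2,r),p),.047)); print(r,c.min(),c.max())
a=np.array(a);k=np.polyfit(a[:,0],a[:,1],1);print('yaw',np.degrees(np.arctan(k[0])),'y at head',np.polyval(k,H[0]))
psi=np.arctan(k[0])
# handle height from two views: handle far end
top=cv2.imread('pics/top0.png');t=cv2.cvtColor(top,cv2.COLOR_BGR2HSV); mt=(t[...,0]>8)&(t[...,0]<25)&(t[...,1]>90); 
q=np.argwhere(mt[180:250,265:300])[:,::-1]+[265,180];print(q.min(0),q.max(0))
G=H[:2]-.052*np.array([np.cos(psi),np.sin(psi)]); print(G,go(np.r_[G,.036-.0187],np.degrees(psi)))
```

```text
head [ 0.63836524 -0.03119523  0.064     ] (array([ 0.63568641, -0.03082872,  0.06017353]), [np.float64(0.0026219804654470996), np.float64(0.0007250240210014371), np.float64(0.002357187613128607)])
160 278 293
168 278 293
176 279 294
184 279 294
192 279 294
200 279 294
208 280 294
216 280 294
224 280 294
yaw 4.598679529430702 y at head -0.030885310228113312
[275 195] [284 239]
[ 0.58653264 -0.03536438] (array([0.0232, 0.0099, 0.4253]), array([-0.0029,  0.0043, -0.0177]))
```

Emit:
servo_tool(deltas=[[[0.02,0.01,0.08],[-0.003,0.004,-0.018]],[[0.04,0.01,0.17],[-0.003,0.004,-0.018]],[[0.04,0.01,0.26],[-0.003,0.004,-0.018]],[[0.04,0.01,0.34],[-0.003,0.004,-0.018]],[[0.04,0.01,0.39],[-0.003,0.004,-0.018]],[[0.04,0.01,0.424],[-0.003,0.004,-0.018]],[[0.04,0.01,0.424],[-0.003,0.004,-0.018]]])

```text
clock: 12.05
position: [0.5949, -0.0346, 0.0178]
tool_rot: [0.999, 0.04, -0.001, -0.0]
force: [-0.4, 0.0, 0.5]
grip_width: 0.0525
finger_force: 0.0
```

Emit:
servo_tool(deltas=[[[0,0,0],[0,0,0]],[[0,0,0],[0,0,0]],[[0,0,0],[0,0,0]],[[0,0,0],[0,0,0]],[[0,0,0],[0,0,0]],[[0,0,0],[0,0,0]]], grip=0, grip_force=60)

```text
clock: 12.8
position: [0.5963, -0.0342, 0.0193]
tool_rot: [0.999, 0.041, 0.001, 0.0]
force: [-1.3, -0.1, 2.6]
grip_width: 0.0173
finger_force: 60.0
```

Emit:
servo_tool(deltas=[[[0,0,-0.04],[0,0,0]],[[0,0,-0.12],[0,0,0]],[[0,0,-0.2],[0,0,0]],[[-0.02,0.04,-0.26],[0,0,0]],[[-0.06,0.12,-0.28],[0,0,0]],[[-0.11,0.22,-0.28],[0,0,0]],[[-0.14,0.29,-0.28],[0,0,0]],[[-0.15,0.313,-0.28],[0,0,0]]])

```text
clock: 13.8
position: [0.5328, -0.1981, 0.1595]
tool_rot: [0.999, 0.039, 0.001, 0.0]
force: [0.1, 0.3, -3.0]
grip_width: 0.0172
finger_force: 60.0
```

Emit:
servo_tool(deltas=[[[0,0,0],[0,0,0]],[[0,0,0],[0,0,0]]])

```text
clock: 14.05
position: [0.5342, -0.195, 0.1589]
tool_rot: [0.999, 0.041, 0.001, -0.0]
force: [1.4, -0.2, -3.0]
grip_width: 0.0175
finger_force: 60.0
```

Run:
```python
from h import *
im=shot('pics/w7.png');p=pose('pics/w7.png');s=state();print(s['clock'],p[0],s['force'],s['wrist_torque'],s['grip_width'],R.from_quat(p[1]).as_matrix())
w=im.min(2)>215; w[260:]=0
n,l,st,c=cv2.connectedComponentsWithStats(w.astype(np.uint8))
for i in range(1,n):
    if st[i,4]>200: print(st[i],c[i].round(1))
Q=R.from_quat(p[1]).as_matrix(); print('exp head top',proj(p[0]+Q@[.042,0,-.0447],p))
sc=snapshot('scene');t=snapshot('top')
k=lambda i,x,y,w,h:cv2.resize(i[y:y+h,x:x+w],(400,400),interpolation=cv2.INTER_CUBIC)
cv2.imwrite('pics/sc7.png',sc);cv2.imwrite('pics/t7.png',t);cv2.imwrite('pics/m7.png',np.hstack([k(im,180,20,200,200),k(sc,220,120,100,100)]))
```

```text
14.1 [ 0.53415013 -0.19497189  0.1589038 ] [ 0.71052359 -0.33474124 -2.62740129] [-0.05489908  0.23127869  0.00718698] 0.017415267643097903 [[ 9.96599209e-01  8.23908288e-02  1.32999704e-03]
 [ 8.23900052e-02 -9.96599944e-01  6.62674282e-04]
 [ 1.38007325e-03 -5.50842202e-04 -9.99998896e-01]]
[ 230  122  115  131 4504] [288.4 170.1]
exp head top [281.53543235 196.96395614]
```

Emit:
servo_tool(deltas=[[[0,0,0.04],[0,0,0]],[[0,0,0.08],[0,0,0]],[[0,0,0.1],[0,0,0]],[[0,0,0.115],[0,0,0]],[[0,0,0.13],[0,0,0]],[[0,0,0.145],[0,0,0]],[[0,0,0.156],[0,0,0]],[[0,0,0.16],[0,0,0]]])

```text
clock: 15.2
position: [0.5336, -0.1965, 0.0823]
tool_rot: [0.999, 0.041, -0.0, 0.0]
force: [-20.0, 5.9, 32.5]
grip_width: 0.0175
finger_force: 60.1
```

Run:
```python
from h import *
s=state();print(s['position'],s['force'],s['wrist_torque'],s['grip_width'])
```

```text
[ 0.53358419 -0.1964655   0.0822808 ] [-20.01273014   5.9352372   32.50704676] [1.26989252 2.93566647 0.26231035] 0.017518493408363842
```

It hit firm resistance at the expected full depth. Lifting and returning the mallet to its original spot.

Emit:
servo_tool(deltas=[[[0,0,-0.02],[0,0,0]],[[0,0,-0.08],[0,0,0]],[[0,0,-0.15],[0,0,0]],[[0.02,-0.04,-0.16],[0,0,0]],[[0.06,-0.12,-0.16],[0,0,0]],[[0.11,-0.22,-0.16],[0,0,0]],[[0.15,-0.3,-0.16],[0,0,0]],[[0.15,-0.313,-0.16],[0,0,0]]])

```text
clock: 16.2
position: [0.5968, -0.0313, 0.1587]
tool_rot: [0.999, 0.042, 0.001, -0.0]
force: [-0.7, -1.0, -3.7]
grip_width: 0.0176
finger_force: 60.0
```

Run:
```python
from h import *
im=shot('pics/w8.png');s=state();print(s['clock'],s['position'],s['force'],s['wrist_torque'])
sc=snapshot('scene');t=snapshot('top')
k=lambda i,x,y,w,h,W=400,H=400:cv2.resize(i[y:y+h,x:x+w],(W,H),interpolation=cv2.INTER_CUBIC)
cv2.imwrite('pics/m8.png',np.hstack([k(sc,235,130,100,130,460,598),k(t,300,190,80,145,330,598)]))
print(go((.5963,-.0342,.0203),4.7))
```

```text
16.25 [ 0.59606254 -0.03190878  0.15850081] [-0.13053037  0.60428502 -4.17334902] [0.01956769 0.26760575 0.01599029]
(array([ 1.100e-03, -2.000e-04,  2.765e-01]), array([ 0.0003, -0.0005,  0.    ]))
```

View pics/m8.png

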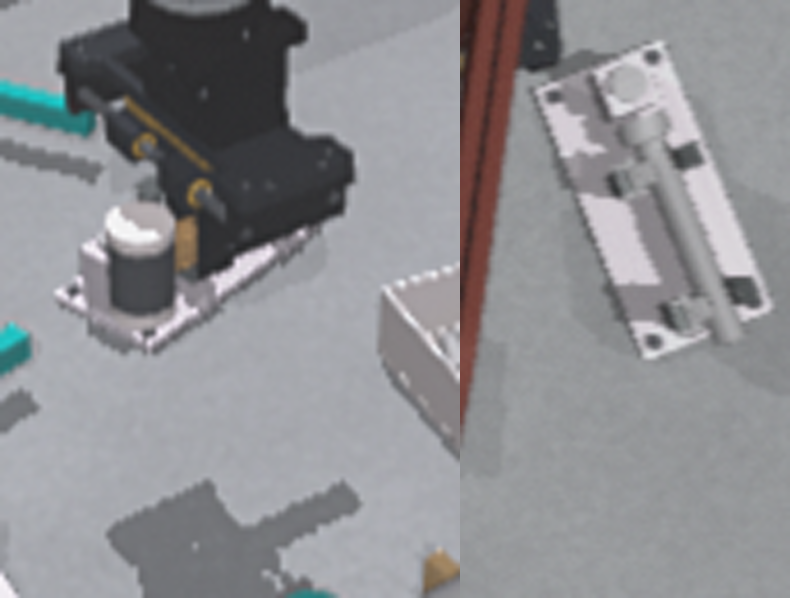

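The top view shows the shaft still seated and the pin top at about (340.7,210.6), shifted towards the block as it would be when driven down. The scene view is blocked by the gripper. I'll stand the mallet down.

Emit:
servo_tool(deltas=[[[0.001,0,0.08],[0,0,0]],[[0.001,0,0.16],[0,0,0]],[[0.001,0,0.22],[0,0,0]],[[0.001,0,0.25],[0,0,0]],[[0.001,0,0.265],[0,0,0]],[[0.001,0,0.274],[0,0,0]],[[0.001,0,0.28],[0,0,0]],[[0.001,0,0.28],[0,0,0]]])

```text
clock: 17.35
position: [0.597, -0.0341, 0.0195]
tool_rot: [0.999, 0.041, 0.001, 0.0]
force: [0.1, -0.0, -2.3]
grip_width: 0.0174
finger_force: 60.0
```

Emit:
servo_tool(deltas=[[[0,0,0.002],[0,0,0]],[[0,0,0.003],[0,0,0]],[[0,0,0.003],[0,0,0]]])

```text
clock: 17.73
position: [0.5971, -0.0341, 0.0191]
tool_rot: [0.999, 0.041, 0.001, 0.0]
force: [-4.0, 0.4, 6.5]
grip_width: 0.0177
finger_force: 60.0
```

Contact. Releasing slowly to a part opening, then lifting.

Emit:
servo_tool(deltas=[[[0,0,-0.001],[0,0,0]],[[0,0,-0.001],[0,0,0]],[[0,0,-0.001],[0,0,0]],[[0,0,-0.001],[0,0,0]],[[0,0,-0.04],[0,0,0]],[[0,0,-0.14],[0,0,0]],[[0,0,-0.24],[0,0,0]],[[0,0,-0.34],[0,0,0]]], grip=0.5)

```text
clock: 18.73
position: [0.5965, -0.034, 0.1907]
tool_rot: [0.999, 0.041, 0.001, 0.0]
force: [-0.2, 0.4, -0.1]
grip_width: 0.0435
finger_force: 0.0
```

Emit:
servo_tool(deltas=[[[-0.06,-0.06,-0.06],[0,0,0]],[[-0.14,-0.14,-0.1],[0,0,0]],[[-0.22,-0.22,-0.1],[0,0,0]],[[-0.3,-0.3,-0.1],[0,0,0]],[[-0.3,-0.38,-0.1],[0,0,0]],[[-0.3,-0.4,-0.1],[0,0,0]],[[-0.3,-0.4,-0.1],[0,0,0]]])

```text
clock: 19.6
position: [0.4308, 0.1532, 0.2381]
tool_rot: [0.999, 0.041, 0.001, 0.0]
force: [0.6, 0.3, -0.0]
grip_width: 0.0434
finger_force: 0.0
```

Run:
```python
from h import *
s=state();print(s['clock'],s['position'],s['force'],s['grip_width'])
sc=snapshot('scene');cv2.imwrite('pics/sc9.png',sc);cv2.imwrite('pics/t9.png',snapshot('top'))
a=cv2.imread('pics/sc5.png')
v=np.load('car.npy'); p=camera_params('scene'); f=210/np.tan(np.radians(p['vfov']/2))
M=cv2.Rodrigues(p['rvec'])[0]
def pr(P): c=M@np.asarray(P)+p['tvec']; return np.array([p['cx'],p['cy']])+f*c[:2]/c[2]
for z in (.086,.064,.056): print(z,pr((v[0]+.101*np.cos(v[2]),v[1]+.101*np.sin(v[2]),z)))
for im in (cv2.imread('pics/scene0.png'),a,sc):
    print(); print(im[166:194:1,258:266].mean(axis=(1,2)).round(0).astype(int))
d=cv2.absdiff(a,sc).max(2)>25
for n,(x,y,w,h) in {'carrier':(240,140,75,70),'mallet':(255,195,60,45)}.items():
    b=cv2.absdiff(cv2.imread('pics/scene0.png') if n=='mallet' else a,sc).max(2)[y:y+h,x:x+w]; q=np.argwhere(b>30); print(n,len(q),q.min(0)+[y,x] if len(q) else '',q.max(0)+[y,x] if len(q) else '')
```

```text
19.6 [0.43076124 0.15316372 0.23806873] [ 0.56452294  0.3485954  -0.00663322] 0.04343759791128216
0.086 [258.10556127 175.62165736]
0.064 [258.35104445 181.38440943]
0.056 [258.43904046 183.45012814]

[158 159 158 155 149 152 152 157 163 164 162 149 131 118 119 138 156 160
 153 146 140 135 128 126 126 126 126 126]

[166 167 167 163 157 161 160 154 141 133 130 137 143 133 122 125 132 133
 141 149 148 142 134 132 133 133 132 132]

[170 171 171 167 161 164 164 165 166 165 165 171 178 181 176 181 194 176
 166 166 187 167 141 135 136 136 136 136]
carrier 446 [174 256] [209 305]
mallet 40 [195 259] [230 307]
```

The evidence that the job is done:
- **Pin:** the mallet face reached about 63 mm under a static 32 N, against a pin stiffness of about 10 N, so the pin is on its stop. Its top edge has also dropped about 5 px in the scene view, against the 5.8 px expected.
- **Mallet:** it set down at the same TCP height as when I picked it up, so it had not slipped. The image there is nearly unchanged from the start (40 px differ).

I'll hand it in.

```bash
python3 -c "
from cell import *
print(sign_off())"
```

```text
the job is handed in; nothing more can be done
None
```

I handed the job in at about 20 s of the 54 s; the sign-off gave no verdict. The collared shaft is seated in both clips, the pin is on its stop judging by mallet force and depth rather than a clear view, and the mallet is back standing on the bench.

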